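# Scan the returned grill's tag

## Task

Book the folded mesh grill back in. Slide the jug that hides its barcode tag sideways along the table, upright and without lifting it, until it stands wholly clear of the tag, which takes its middle about 11 cm to one side of the tag's middle; then take the hand scanner, aim it squarely at the middle of the grill's tag from about 8 cm without touching it, hold it steady for two seconds, and lay it back on its sloping rest just as it was. Leave everything else where it stands.

Things in the scene. Friction and masses are not known exactly. Their poses are not given: they have to be found in the camera images.
- scanner: Hand-held stick scanner, grey plastic, 168 mm long. Origin: underside, below the joint of handle and head's rear part; x points to the nose (beam direction), z up out of its top. Handle: x -88 to +20 mm, 34 mm wide (y), 28 mm high. Head: x +18 to +78 mm, 58 mm wide, 40 mm high. Underside flat. 0.2 kg (varies), balances near x = -5 mm. It starts lying on the rest, pitched nose down by 20 degrees.
- scanner_nose (a point): Centre of the dark window on the scanner's nose, at (80, 0, 20) mm of the scanner's frame; the beam leaves here along the scanner's x. Axes as the scanner's.
- scanner_grip (a point): Good point to grip the handle, at (-15, 0, 20) mm of the scanner's frame; fingers close along the scanner's y on 34 mm. Axes as the scanner's.
- rest: The scanner's fixed black stand, origin at table level. Base plate 90 x 80 x 8 mm, a post, and on it a narrow deck 26 mm wide and 128 mm long, sloping 20 degrees: its +x end is the low one. A lip rising 8 mm over the deck closes the low end (the lower edge of the scanner's nose lies at it). Its x and y are level.
- rest_seat (a point): Point on the sloping deck, 75 mm above the table, where the scanner's origin lies when it is home (the deck reaches 80 mm down the slope from here to the lip and 50 mm up the slope).
- rest_nose (a point): Point in the air where the centre of the scanner's nose is when it is home.
- grill: Fixed folded steel mesh grill, square, standing upright, 227 mm wide (y), 192 mm high, 21 mm thick (x), clipped to the rail by a spring clip; origin at table level under its middle; -x is its front, where the tag is.
- grill_tag: The grill's tag: white barcode plate 64 mm wide (y) and 44 mm high on the grill's front, 60 mm above the table. Origin at the centre of its printed face; x points into the tag (away from the viewer) and 20 degrees downward, because the face leans back to look up by 20 degrees; z up along the face.
- pan: Fixed round griddle pan, 196 mm across, 20 mm thick, clipped upright to the same rail, 200 mm high; it has a tag of its own of the same kind, which is not wanted. Origin at table level under its middle, -x is its front.
- rail: Fixed steel rail on two posts along y, 780 mm long, 200 mm high, 22 mm behind the origin; grill and pan hang on it. Origin at table level.
- jug: Squat white ceramic jug, upright, 110 mm across the belly (from 20 to 75 mm height), 95 mm high, base 96 mm across, about 0.45 kg; handle on its -x side reaches 88 mm from the axis. Origin: centre of the underside. It stands before the grill, hiding the tag.
- bowl_a: Orange melamine bowl, 110 mm across, 50 mm high. Origin under its centre.
- bowl_b: Another such bowl, 110 mm across, 50 mm high. Origin under its centre.
- mug: Steel mug, 80 mm across, 80 mm high, handle on its +y side. Origin under its centre.
- tin: Spice tin, steel, 67 mm across, 56 mm high. Origin under its centre.
- dipper: Grey plastic dipper: cup 96 mm across, 55 mm high, flat handle reaching 164 mm from its axis to -x at 50 mm height. Origin under the cup's centre.
- canister: Grey gas canister, 90 mm across, 95 mm high, standing before the pan. Origin under its centre.
Things that resemble listed ones, but are neither listed nor needed, are in the scene too. Leave any red look-alike of the grill alone.

How it is judged:
On the way, in this order (a step that is already met when the one before it is completed fails the run):
1. the jug has been slid aside: its axis is more than 92 mm to one side of the middle of the grill's tag, and it stands upright and at rest ((y of jug in the frame of grill_tag below -0.092 m or y of jug in the frame of grill_tag above 0.092 m) and angle between jug's own z axis and vertical below 0.1 rad and linear speed of jug below 0.02 m/s), for 0.2 s.
2. the held scanner points at the grill's tag from 50 to 120 mm, within 22 mm sideways and 18 mm up-down of its middle and 17 degrees of square, steady for 1 s, jug clear (x of grill_tag in the frame of scanner_nose between 0.05 and 0.12 m and y of grill_tag in the frame of scanner_nose between -0.022 and 0.022 m and z of grill_tag in the frame of scanner_nose between -0.018 and 0.018 m and angle between the x axis of scanner and the x axis of grill_tag, either way round below 0.3 rad and linear speed of scanner below 0.02 m/s and angular speed of scanner below 0.15 rad/s and contact force between the fingers and scanner above 0.5 N and (y of jug in the frame of grill_tag below -0.092 m or y of jug in the frame of grill_tag above 0.092 m)), for 1 s.
At the end, for the whole second after the job is handed in: The scanner lies at rest on its sloping rest as it was found (origin within 20 mm of the seat point, nose within 25 mm of its home point), the jug stands upright on the table, more than 92 mm to one side of the middle of the grill's tag, and nothing else has been shifted by 30 mm (all of step 1 and height (world z) of jug below 0.01 m and distance between scanner and rest_seat below 0.02 m and distance between scanner_nose and rest_nose below 0.025 m and linear speed of scanner below 0.02 m/s); the robot touches nothing.
It fails at once if the jug is tipped by more than 14 degrees or lifted more than 15 mm (angle between jug's own z axis and vertical above 0.25 rad or height (world z) of jug above 0.015 m).
It fails at once if a bystander (bowls, mug, tin, dipper, canister) is shifted by more than 30 mm (distance of any of bowl_a, bowl_b, mug, tin, dipper, canister from where it was at the start of the episode above 0.03 m).
It fails at once if the scanner strikes the grill or its tag (contact force between scanner and grill above 1 N).
It also fails if it takes over 69 s, if anything falls off the work surface, if the arm or the gripper's body presses on something with over 40 N, if the wrist force passes 120 N, or if a joint passes its speed limit or range.

## Robot

A 6-joint arm with a two-finger parallel gripper is mounted at the origin on the work surface. World frame = base frame: x ahead of the robot, y to its left, z up, the work surface at z = 0. Lengths are in m, angles in rad, forces in N, time in s.
With the tool pointing down it reaches from about 0.325 to 0.85 m from the base axis. Payload 4.4 kg.
Tool frame: the origin (TCP) lies at the very end of the fingers, on their centre line; the grasp point (between the pads) lies 19 mm behind it; z points along the fingers, y is the line along which they close (so a half turn about z gives the same grasp; the last joint's range is limited). The gripper opens to 94 mm and grips with 3 to 60 N. Pads are 16 mm wide; open, the fingers measure 119 mm over their backs; the gripper's body (75 mm by 177 mm) begins 78 mm behind the grasp point.
Start: joints at [-1.395, 0.207, 1.542, -0, 1.393, -0.15], TCP at [0.185, -0.545, 0.205] pointing down, gripper open.
Joint ranges: [-2.73, 2.73], [-0.86, 2.22], [0.23, 2.46], [-1.11, 4.25], [0.08, 2.63], [-2.82, 2.82]. Speed limits (rad/s): [2.79, 2.79, 3.14, 3.14, 3.14, 3.14].

## Interface

Orientations are given as a rotation vector (axis times angle).
In Python, from bench import bot, capture, calibration, find_in, silhouettes, pinpoint gives the robot as it stands. The module is installed in compiled form; this text tells all that it offers.
- The arm moves only by the tool move_arm, never from a script. Its argument "commands" is a list of rows, each an object of numbers: "x", "y", "z": the shift along the tool's x, y, z scaled (see below); "ax", "ay", "az": the turn, a rotation vector about the tool's x, y, z scaled (see below); "claw": the opening, from 0 (shut) to 1 (fully open). A call has exactly 10 rows; each row is the pose to reach, as a shift and turn from the pose commanded when the call began, along the tool's axes at that moment; what a row does not reach only later rows make up. The controller multiplies each number of a shift by 750 mm and each number of a turn by pi/2 rad. A row lasts 1/8 s, in which the tool goes at most 62.5 mm and 10.7 degrees, less where a joint would pass 70% of its speed; a pose out of reach is approached as far as the arm can. A call with a number of a shift or a turn outside -1 to 1 is refused whole. A call with a gripper value outside its range is refused whole. The fingers move at their own pace and stop on an object; "squeeze" is the grip in N (left out, the last holds). Time passes only in rows, so rows that repeat a pose let the fingers close, or fill a call up. It gives the time, the measured TCP pose, the force, the opening and the grip force at its end, in the units of the state.
- bot.get_state(): the state, without advancing time (a new reading comes with each control period).
- capture(name): name is "scene" or "top" or "wrist"; returns the picture (480x640x3 uint8, blue, green, red); there is no depth.
- calibration(name): a dict with "fx", "fy", "cx", "cy" (pixels), "T" (4x4, takes a point from camera to world coordinates). Camera axes: x right, y down, z forward; pixel columns grow to the right and rows downward; lengths in m; the calibration is good to about 2 mm. A picture is of the moment at which its call begins: read the wrist's pose just before it. calibration takes no time and is no camera call; for the wrist camera it gives the pose at the moment of the call.
- bot.finish_job(): hands the job in; it is judged then, once.
Trained networks look in the newest picture that a camera, given by its name, has taken for a name from the list of things; names that differ only in an ending like _2 or _b are one class to them, and where a whole thing is asked for, a point or a joint stands for the part that bears it (a point fixed in the world has none). Each returns a list of dicts, best first, with "p" (0 to 1); they miss things now and then, are a little off and sometimes report something else, mostly with a low value. They report only what shows in the picture. A call takes as long as a camera call. They do not tell look-alikes from the thing itself.
- find_in(thing, camera): "rect" ([left, top, width, height] in pixels, round what is visible of it).
- silhouettes(thing, camera): "region" (480x640 bool, what is visible of it) and "rect" ([left, top, width, height] in pixels, round what is visible of it).
- pinpoint(thing, camera): "point" ([column, row] in pixels: a listed point, or the origin of a listed thing).
The state is a dict: "clock": time; "qpos": joint angles; "qvel": joint speeds; "joint_efforts": joint torques, N m; "position": TCP position; "ee_rot": TCP orientation; "ft_force": force on the tool from outside, world axes, zero at the start; "ft_torque": the same for the moment, N m; "width": finger opening in m; "finger_force": force on a finger pad.
Only numpy, scipy, OpenCV 4.12 (cv2) and the standard library are available. Lean on these libraries where they do the work, as an engineer would, in place of code of your own. Each camera call takes 0.05 s, during which the arm holds its last target. There are 200 camera calls.

## Working session

There is one attempt and no reset: what is moved stays moved. The work goes in short steps, Python scripts to look and compute and a tool call to move; the robot and the scene stay as the last step left them, time stands still between calls to the robot, and variables do not carry over. Pictures are saved under pics/ and viewed, at most 10 in all, crops included, and the job is handed in when it is done.

Besides the shell and the picture viewer there is one more tool, called after "Call:" in YAML: its name, and indented under it one key for each argument. move_arm: Moves the arm, as the interface text tells. Its arguments: {"type":"object","properties":{"commands":{"type":"array","items":{"type":"object","properties":{"x":{"type":"number","minimum":-1,"maximum":1},"y":{"type":"number","minimum":-1,"maximum":1},"z":{"type":"number","minimum":-1,"maximum":1},"ax":{"type":"number","minimum":-1,"maximum":1},"ay":{"type":"number","minimum":-1,"maximum":1},"az":{"type":"number","minimum":-1,"maximum":1},"claw":{"type":"number"}}}},"squeeze":{"type":"number"}},"required":["commands"]}

```bash
mkdir -p pics; cat > h.py <<'E'
import numpy as np, cv2
from scipy.spatial.transform import Rotation as R
from bench import bot, capture, calibration, find_in, silhouettes, pinpoint
def ray(c,px):
    k=calibration(c);T=np.array(k["T"]);d=np.array([(px[0]-k["cx"])/k["fx"],(px[1]-k["cy"])/k["fy"],1.])
    return T[:3,3],T[:3,:3]@d
def onz(c,px,z):
    o,d=ray(c,px);return o+d*(z-o[2])/d[2]
def proj(c,P):
    k=calibration(c);T=np.array(k["T"]);q=(np.atleast_2d(P)-T[:3,3])@T[:3,:3]
    return np.c_[k["fx"]*q[:,0]/q[:,2]+k["cx"],k["fy"]*q[:,1]/q[:,2]+k["cy"]]
def tri(obs):
    A=np.zeros((3,3));b=np.zeros(3)
    for c,px in obs:
        o,d=ray(c,px);d=d/np.linalg.norm(d);M=np.eye(3)-np.outer(d,d);A+=M;b+=M@o
    return np.linalg.solve(A,b)
E
python3 - <<'E'
from h import *
np.set_printoptions(precision=3,suppress=True)
ims=[]
for c in("scene","top"):
    im=capture(c);cv2.imwrite(f"pics/{c}.png",im)
    k=calibration(c);print(c,k["fx"],np.array(k["T"]))
    for t in["scanner","rest","grill","grill_tag","jug","pan","canister","bowl_a","mug","tin","dipper"]:
        print(t,[(np.round(r["point"]).tolist(),round(r["p"],2)) for r in pinpoint(t,c)], [(r["rect"],round(r["p"],2)) for r in find_in(t,c)])
    for t in["scanner_nose","scanner_grip","rest_seat","rest_nose"]:
        print(t,[(np.round(r["point"],1).tolist(),round(r["p"],2)) for r in pinpoint(t,c)])
s=bot.get_state();print(s["clock"],s["position"],R.from_rotvec(s["ee_rot"]).as_matrix())
E
```

```text
scene 532.3887957508467 [[ 0.722  0.411 -0.557  1.178]
 [ 0.692 -0.412  0.592 -0.779]
 [ 0.014 -0.813 -0.582  0.869]
 [ 0.     0.     0.     1.   ]]
scanner [([323.0, 239.0], 0.82)] [([298.4, 210.4, 57.0, 54.7], 0.91)]
rest [([323.0, 267.0], 0.81)] [([303.1, 245.1, 45.7, 34.6], 0.93), ([309.3, 272.1, 82.3, 133.0], 0.65), ([367.8, 198.1, 37.8, 26.3], 0.51), ([396.9, 219.3, 39.2, 48.8], 0.46), ([421.3, 203.2, 53.4, 80.5], 0.19)]
grill [([152.0, 278.0], 0.83), ([349.0, 369.0], 0.63), ([315.0, 343.0], 0.43)] [([97.6, 194.6, 90.8, 104.3], 0.93), ([310.3, 271.5, 79.9, 136.4], 0.65), ([293.5, 182.5, 208.2, 250.4], 0.34)]
grill_tag [([142.0, 256.0], 0.58), ([338.0, 346.0], 0.55)] [([131.6, 245.5, 28.8, 19.5], 0.64)]
jug [([315.0, 346.0], 0.95)] [([285.6, 294.3, 56.7, 62.7], 0.86)]
pan [([443.0, 277.0], 0.88)] [([145.7, 374.0, 36.5, 42.1], 0.72), ([424.2, 202.5, 48.7, 80.3], 0.57)]
canister [([413.0, 257.0], 0.69)] [([395.9, 218.0, 39.5, 51.8], 0.72)]
bowl_a [([383.0, 221.0], 0.88), ([213.0, 328.0], 0.76), ([323.0, 241.0], 0.22)] [([366.7, 196.9, 37.4, 27.3], 0.86), ([185.2, 297.4, 47.2, 40.7
[... 1238 characters left out ...]
anister [([241.0, 202.0], 0.74), ([310.0, 188.0], 0.56)] [([225.2, 182.1, 30.9, 38.1], 0.63)]
bowl_a [([416.0, 256.0], 0.8), ([208.0, 259.0], 0.6)] [([187.1, 238.2, 38.5, 35.8], 0.79)]
mug [([309.0, 190.0], 0.95)] [([337.0, 126.2, 82.8, 44.6], 0.63)]
tin [([473.0, 223.0], 0.9)] [([463.2, 209.7, 28.3, 21.1], 0.81), ([354.8, 164.2, 37.3, 50.4], 0.68)]
dipper [([166.0, 196.0], 0.86)] [([144.0, 176.2, 33.0, 72.6], 0.6), ([460.0, 208.7, 33.9, 22.1], 0.59)]
scanner_nose [([302.6, 220.5], 0.84)]
scanner_grip [([302.5, 247.3], 0.88)]
rest_seat [([299.4, 248.1], 0.6)]
rest_nose [([302.2, 245.4], 0.56)]
2.7 [ 0.185 -0.545  0.205] [[ 0.947  0.321 -0.   ]
 [ 0.321 -0.947  0.   ]
 [ 0.    -0.    -1.   ]]
```

View pics/scene.png

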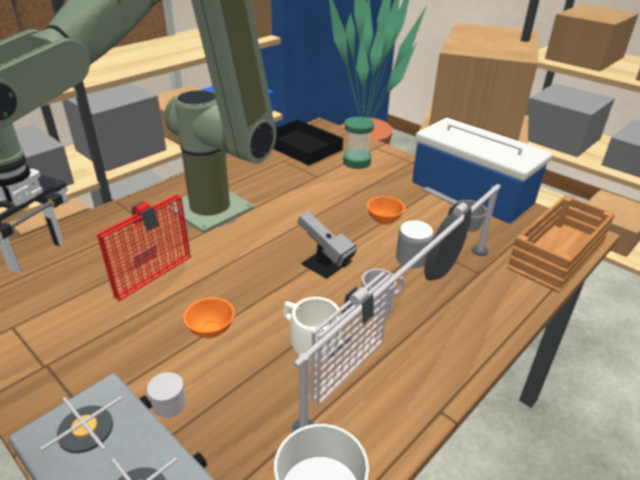

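View pics/top.png

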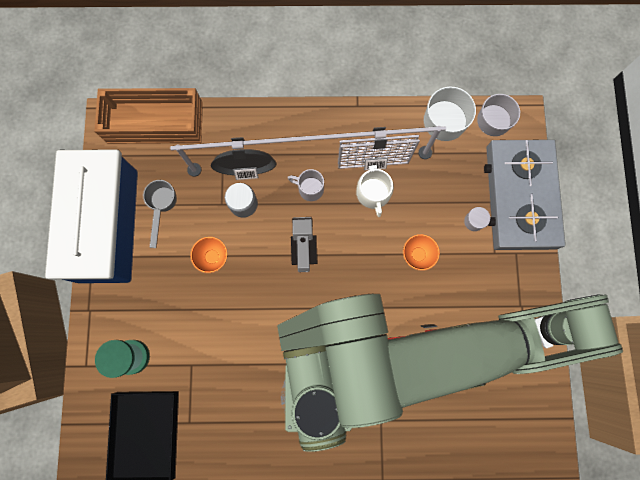

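The pictures show the steel grill with its jug at top-camera (378,150)/(375,188) and scene (350,345)/(313,322). The scanner is at top (303,245) and the mug at top (311,184). The red mesh at scene (145,245) is the look-alike, since the wanted grill is steel and clipped to the rail. There is free space to the right of the jug in the top picture, which is -y. Next I'll triangulate and check an enlarged crop.

```bash
python3 - <<'E'
from h import *
np.set_printoptions(precision=3,suppress=True)
pp={"scanner":((323,239),(303,245)),"nose":((348.2,257.3),(302.6,220.5)),"grip":((324.2,235.1),(302.5,247.3)),"seat":((323.9,240.8),(299.4,248.1)),"tag":((338,346),(376,168)),"jug":((315,346),(371,191)),"rest":((323,267),(305,250)),"mug":((375,304),(309,190)),"grill":((349,369),(374,165)),"pan":((443,277),(248,171))}
for n,(a,b) in pp.items():
    P=tri([("scene",a),("top",b)]);print(n,P,"top res",proj("top",P)[0]-b)
print("tin",onz("top",(473,223),0),"bowl",onz("top",(421,252),.05),"jugrim",onz("top",(375,186),.095),"mugrim",onz("top",(312,182),.08))
print("rail",onz("top",(172,149),.2),onz("top",(443,128),.2),"grill",onz("top",(341,137),.19),onz("top",(419,135),.19))
a=cv2.imread("pics/top.png")[110:280,270:440];b=cv2.imread("pics/scene.png")[180:420,270:410]
cv2.imwrite("pics/crop.png",np.hstack([cv2.resize(a,(480,480),interpolation=cv2.INTER_CUBIC),cv2.resize(b,(280,480),interpolation=cv2.INTER_CUBIC)]))
E
```

```text
scanner [0.437 0.038 0.083] top res [0.581 0.52 ]
nose [0.516 0.042 0.065] top res [-0.065 -0.062]
grip [0.431 0.042 0.089] top res [-0.421 -0.381]
seat [0.43  0.049 0.068] top res [0.603 0.54 ]
tag [ 0.686 -0.185  0.048] top res [-0.272 -0.246]
jug [ 0.622 -0.178 -0.004] top res [1.315 1.104]
rest [ 0.438  0.036 -0.007] top res [0.075 0.067]
mug [ 0.629  0.021 -0.005] top res [0.673 0.671]
grill [ 0.714 -0.183 -0.002] top res [-0.8   -0.742]
pan [0.693 0.216 0.002] top res [0.266 0.311]
tin [ 0.518 -0.49   0.   ] bowl [ 0.419 -0.313  0.05 ] jugrim [ 0.613 -0.176  0.095] mugrim [0.631 0.012 0.08 ]
rail [0.694 0.402 0.2  ] [ 0.75  -0.362  0.2  ] grill [ 0.73  -0.073  0.19 ] [ 0.734 -0.295  0.19 ]
```

View pics/crop.png

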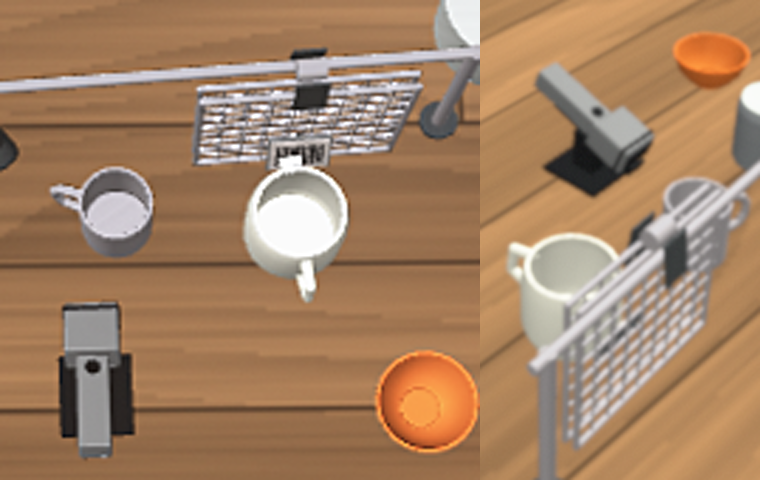

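The crop confirms the steel grill with its barcode tag just behind the jug at top (376,165), the jug handle towards -x, and the mug's handle towards +y. The gap between jug and mug is about 97 mm. I'll push with closed fingers from the jug's +y side.

Call:
move_arm:
  commands:
    - {"x": 0.37,"y": -0.19,"az": 0.08,"claw": 0}
    - {"x": 0.74,"y": -0.384,"az": 0.161,"claw": 0}
    - {"x": 0.74,"y": -0.384,"az": 0.161,"claw": 0}
    - {"x": 0.74,"y": -0.384,"az": 0.161,"claw": 0}
    - {"x": 0.74,"y": -0.384,"az": 0.161,"claw": 0}
    - {"x": 0.74,"y": -0.384,"az": 0.161,"claw": 0}
    - {"x": 0.74,"y": -0.384,"az": 0.161,"claw": 0}
    - {"x": 0.74,"y": -0.384,"az": 0.161,"claw": 0}
    - {"x": 0.74,"y": -0.384,"az": 0.161,"claw": 0}
    - {"x": 0.74,"y": -0.384,"az": 0.161,"claw": 0}
  squeeze: 20

```text
validation failed for argument at $.co...
```

```bash
cat >> h.py <<'E'
def go(P,M=None):
    s=bot.get_state();A=R.from_rotvec(s["ee_rot"]);p=np.array(s["position"])
    B=A if M is None else R.from_matrix(M)
    print("t",s["clock"],"pos",p.round(4),"shift",(A.inv().apply(np.array(P)-p)/.75).round(4),"turn",((A.inv()*B).as_rotvec()/(np.pi/2)).round(4))
def down(yaw): # tool z down, tool x along yaw
    c,s=np.cos(yaw),np.sin(yaw);return np.array([[c,s,0],[s,-c,0],[0,0,-1.]])
E
python3 - <<'E'
from h import *
s=bot.get_state();print(s["width"],R.from_rotvec(s["ee_rot"]).as_matrix().round(3))
im=capture("wrist");cv2.imwrite("pics/w1.png",im)
for t in["jug","grill_tag","mug"]:
    print(t,[(np.round(r["point"]).tolist(),round(r["p"],2)) for r in pinpoint(t,"wrist")], [(r["rect"],round(r["p"],2)) for r in find_in(t,"wrist")])
go([.617,-.094,.035],down(.073))
E
```

```text
0.093745497976386 [[ 0.947  0.321 -0.   ]
 [ 0.321 -0.947  0.   ]
 [ 0.    -0.    -1.   ]]
jug [] []
grill_tag [([6.0, 183.0], 0.57)] [([14.2, 178.7, 58.0, 15.7], 0.48)]
mug [] []
t 3.05 pos [ 0.1846 -0.5446  0.2054] shift [ 0.7389 -0.3839  0.2273] turn [-0.     -0.      0.1615]
```

View pics/w1.png

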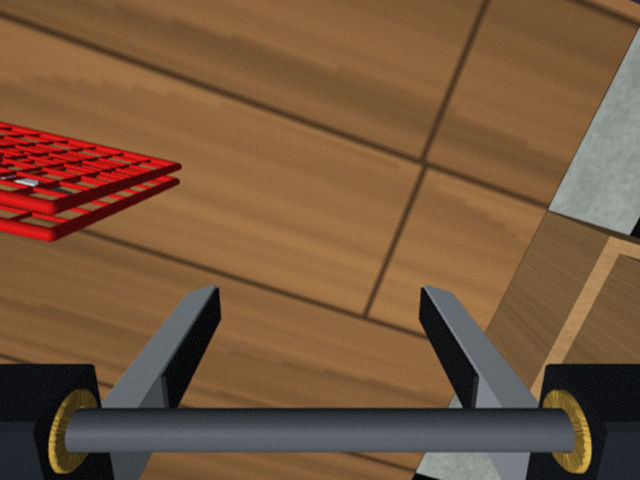

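The wrist picture shows the red look-alike at the left edge (90,180), close to the tool, so I'll go up before travelling. I'm also giving every key in each row this time, in case the missing ones caused the refusal.

Call:
move_arm:
  commands:
    - {"x": 0,"y": 0,"z": -0.08,"ax": 0,"ay": 0,"az": 0,"claw": 0}
    - {"x": 0,"y": 0,"z": -0.14,"ax": 0,"ay": 0,"az": 0,"claw": 0}
    - {"x": 0.07,"y": -0.04,"z": -0.14,"ax": 0,"ay": 0,"az": 0.02,"claw": 0}
    - {"x": 0.14,"y": -0.07,"z": -0.14,"ax": 0,"ay": 0,"az": 0.04,"claw": 0}
    - {"x": 0.74,"y": -0.384,"z": -0.14,"ax": 0,"ay": 0,"az": 0.161,"claw": 0}
    - {"x": 0.74,"y": -0.384,"z": -0.14,"ax": 0,"ay": 0,"az": 0.161,"claw": 0}
    - {"x": 0.74,"y": -0.384,"z": -0.14,"ax": 0,"ay": 0,"az": 0.161,"claw": 0}
    - {"x": 0.74,"y": -0.384,"z": -0.14,"ax": 0,"ay": 0,"az": 0.161,"claw": 0}
    - {"x": 0.74,"y": -0.384,"z": -0.14,"ax": 0,"ay": 0,"az": 0.161,"claw": 0}
    - {"x": 0.74,"y": -0.384,"z": -0.14,"ax": 0,"ay": 0,"az": 0.161,"claw": 0}
  squeeze: 20

```text
clock: 4.3
position: [0.5239, -0.1919, 0.3107]
ee_rot: [3.139, 0.116, 0.001]
ft_force: [-0.0, -0.4, 0.4]
width: 0.0004
finger_force: 0.0
```

```bash
python3 - <<'E'
from h import *
go([.600,-.100,.20],down(.073))
im=capture("wrist")
for t in["jug","grill_tag","mug","scanner"]:
    print(t,[(np.round(r["point"]).tolist(),round(r["p"],2)) for r in pinpoint(t,"wrist")], [(r["rect"],round(r["p"],2)) for r in find_in(t,"wrist")])
    for r in silhouettes(t,"wrist")[:1]: 
        m=r["region"];ys,xs=np.nonzero(m);print(" sil",xs.min(),xs.max(),ys.min(),ys.max(),r["p"])
cv2.imwrite("pics/w2.png",im)
E
```

```text
t 4.3 pos [ 0.5239 -0.1919  0.3107] shift [ 0.1102 -0.1147  0.1476] turn [ 0.0004 -0.0004  0.0006]
jug [([316.0, 106.0], 0.95), ([96.0, 271.0], 0.66)] [([256.8, 30.9, 112.0, 167.6], 0.71)]
 sil 256 370 32 195 0.55
grill_tag [([327.0, 27.0], 0.93), ([140.0, 82.0], 0.5)] [([285.2, 3.1, 78.5, 36.2], 0.9)]
 sil 285 364 4 38 0.82
mug [([139.0, 83.0], 0.92)] [([43.1, 25.6, 133.1, 94.5], 0.64)]
 sil 41 174 26 118 0.7
scanner [([96.0, 268.0], 0.91)] [([48.7, 190.8, 80.7, 170.2], 0.83), ([106.7, 192.3, 56.6, 93.4], 0.37)]
 sil 49 127 189 358 0.64
```

View pics/w2.png

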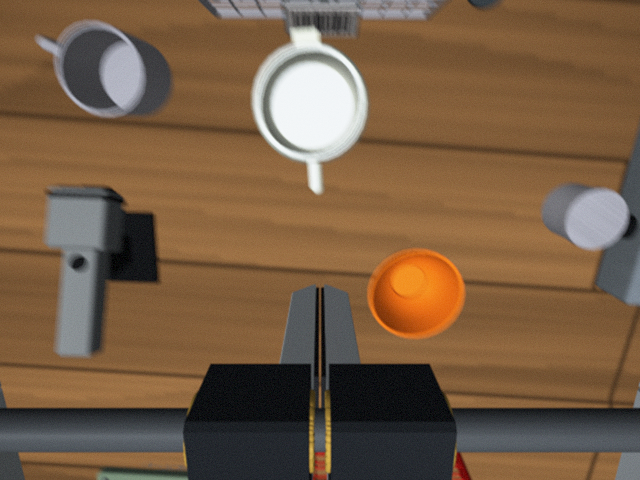

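The wrist view shows the jug rim centred at (310,100) with its spout towards the tag at (325,22). The scanner is at left (78,270), nose up, the bowl is at (416,293) and the mug at (112,72).

```bash
python3 - <<'E'
from h import *
np.set_printoptions(precision=4,suppress=True)
print("rim",onz("wrist",(310,98),.095),onz("wrist",(253,100),.085),onz("wrist",(368,100),.085),"orig",onz("wrist",(316,106),0))
print("tag",onz("wrist",(325,22),.06),"taglow L,R",onz("wrist",(286,35),.04),onz("wrist",(357,38),.04),"pp",onz("wrist",(327,27),.06))
print("mug rim",onz("wrist",(100,68),.08),"edgeR",onz("wrist",(145,70),.08),onz("wrist",(172,88),.01))
print("grill top", [onz("wrist",p,.0) for p in((210,10),(432,18))])
print("scanner top rear",onz("wrist",(78,355),.12),"nose edge",onz("wrist",(86,188),.09))
E
```

```text
rim [ 0.6224 -0.1777  0.095 ] [ 0.6173 -0.1249  0.085 ] [ 0.6251 -0.2312  0.085 ] orig [ 0.6188 -0.1827  0.    ]
tag [ 0.6923 -0.1864  0.06  ] taglow L,R [ 0.682  -0.1488  0.04  ] [ 0.6844 -0.2191  0.04  ] pp [ 0.6882 -0.1886  0.06  ]
mug rim [0.6351 0.017  0.08  ] edgeR [ 0.6364 -0.0242  0.08  ] [ 0.6257 -0.0249  0.01  ]
grill top [array([ 0.7071, -0.0638,  0.    ]), array([ 0.7167, -0.2996,  0.    ])]
scanner top rear [0.3581 0.0401 0.12  ] nose edge [0.5243 0.0339 0.09  ]
```

Call:
move_arm:
  commands:
    - {"x": 0.07,"y": -0.06,"z": 0,"ax": 0,"ay": 0,"az": 0,"claw": 0}
    - {"x": 0.137,"y": -0.121,"z": 0,"ax": 0,"ay": 0,"az": 0,"claw": 0}
    - {"x": 0.137,"y": -0.121,"z": 0.02,"ax": 0,"ay": 0,"az": 0,"claw": 0}
    - {"x": 0.137,"y": -0.121,"z": 0.1,"ax": 0,"ay": 0,"az": 0,"claw": 0}
    - {"x": 0.137,"y": -0.121,"z": 0.18,"ax": 0,"ay": 0,"az": 0,"claw": 0}
    - {"x": 0.137,"y": -0.121,"z": 0.24,"ax": 0,"ay": 0,"az": 0,"claw": 0}
    - {"x": 0.137,"y": -0.121,"z": 0.3,"ax": 0,"ay": 0,"az": 0,"claw": 0}
    - {"x": 0.137,"y": -0.121,"z": 0.34,"ax": 0,"ay": 0,"az": 0,"claw": 0}
    - {"x": 0.137,"y": -0.121,"z": 0.368,"ax": 0,"ay": 0,"az": 0,"claw": 0}
    - {"x": 0.137,"y": -0.121,"z": 0.368,"ax": 0,"ay": 0,"az": 0,"claw": 0}

```text
clock: 6.2
position: [0.6165, -0.0955, 0.0325]
ee_rot: [-3.138, -0.115, 0.006]
ft_force: [0.0, 0.7, 0.1]
width: 0.0002
finger_force: 0.0
```

Call:
move_arm:
  commands:
    - {"x": 0.004,"y": 0.01,"z": 0,"ax": 0,"ay": 0,"az": 0,"claw": 0}
    - {"x": 0.004,"y": 0.02,"z": 0,"ax": 0,"ay": 0,"az": 0,"claw": 0}
    - {"x": 0.004,"y": 0.03,"z": 0,"ax": 0,"ay": 0,"az": 0,"claw": 0}
    - {"x": 0.004,"y": 0.04,"z": 0,"ax": 0,"ay": 0,"az": 0,"claw": 0}
    - {"x": 0.004,"y": 0.05,"z": 0,"ax": 0,"ay": 0,"az": 0,"claw": 0}
    - {"x": 0.004,"y": 0.06,"z": 0,"ax": 0,"ay": 0,"az": 0,"claw": 0}
    - {"x": 0.004,"y": 0.07,"z": 0,"ax": 0,"ay": 0,"az": 0,"claw": 0}
    - {"x": 0.004,"y": 0.08,"z": 0,"ax": 0,"ay": 0,"az": 0,"claw": 0}
    - {"x": 0.004,"y": 0.09,"z": 0,"ax": 0,"ay": 0,"az": 0,"claw": 0}
    - {"x": 0.004,"y": 0.09,"z": 0,"ax": 0,"ay": 0,"az": 0,"claw": 0}

```text
clock: 7.45
position: [0.6279, -0.1626, 0.0362]
ee_rot: [3.139, 0.115, 0.005]
ft_force: [1.6, 3.3, 1.2]
width: 0.0002
finger_force: 1.5
```

```bash
python3 - <<'E'
from h import *
s=bot.get_state();print(s["position"],s["ft_force"])
im=capture("wrist");cv2.imwrite("pics/w3.png",im);capture("top");capture("scene")
for c in("wrist","top","scene"):
    print(c,[(np.round(r["point"]).tolist(),round(r["p"],2),onz(c,r["point"],0).round(3)) for r in pinpoint("jug",c)], [(r["rect"],round(r["p"],2)) for r in find_in("jug",c)])
E
```

```text
[ 0.62787494 -0.16263312  0.03616738] [1.56779813 3.2731521  1.17212603]
wrist [([437.0, 302.0], 0.8, array([ 0.615, -0.229,  0.   ]))] [([347.6, 219.5, 288.9, 260.5], 0.93)]
top [([391.0, 194.0], 0.62, array([ 0.614, -0.238,  0.   ]))] [([386.3, 166.8, 23.0, 50.7], 0.67), ([212.2, 136.0, 64.6, 45.9], 0.58), ([173.0, 123.4, 274.9, 51.8], 0.32)]
scene [([298.0, 353.0], 0.89, array([ 0.608, -0.225,  0.   ]))] [([270.8, 310.3, 54.7, 67.3], 0.79)]
```

Call:
move_arm:
  commands:
    - {"x": 0,"y": -0.02,"z": 0,"ax": 0,"ay": 0,"az": 0,"claw": 0}
    - {"x": -0.016,"y": -0.02,"z": 0,"ax": 0,"ay": 0,"az": 0,"claw": 0}
    - {"x": -0.016,"y": 0.0,"z": 0,"ax": 0,"ay": 0,"az": 0,"claw": 0}
    - {"x": -0.016,"y": 0.012,"z": 0,"ax": 0,"ay": 0,"az": 0,"claw": 0}
    - {"x": -0.016,"y": 0.024,"z": 0,"ax": 0,"ay": 0,"az": 0,"claw": 0}
    - {"x": -0.016,"y": 0.036,"z": 0,"ax": 0,"ay": 0,"az": 0,"claw": 0}
    - {"x": -0.016,"y": 0.048,"z": 0,"ax": 0,"ay": 0,"az": 0,"claw": 0}
    - {"x": -0.016,"y": 0.06,"z": 0,"ax": 0,"ay": 0,"az": 0,"claw": 0}
    - {"x": -0.016,"y": 0.072,"z": 0,"ax": 0,"ay": 0,"az": 0,"claw": 0}
    - {"x": -0.016,"y": 0.08,"z": 0,"ax": 0,"ay": 0,"az": 0,"claw": 0}

```text
clock: 9.15
position: [0.6189, -0.2239, 0.0345]
ee_rot: [3.139, 0.116, 0.0]
ft_force: [-0.5, 3.9, 0.1]
width: 0.0005
finger_force: 1.9
```

```bash
python3 - <<'E'
from h import *
s=bot.get_state();print(s["position"],s["ft_force"])
im=capture("wrist");cv2.imwrite("pics/w3.png",im);capture("top");capture("scene")
for c in("wrist","top","scene"):
    print(c,[(np.round(r["point"]).tolist(),round(r["p"],2),onz(c,r["point"],0).round(3)) for r in pinpoint("jug",c)], [(r["rect"],round(r["p"],2)) for r in find_in("jug",c)])
    print(c,[(np.round(r["point"]).tolist(),round(r["p"],2),onz(c,r["point"],.06).round(3)) for r in pinpoint("grill_tag",c)])
E
```

```text
[ 0.61889006 -0.22387728  0.03445209] [-0.46559391  3.88099452  0.05455514]
wrist [([439.0, 279.0], 0.7, array([ 0.622, -0.29 ,  0.   ]))] [([342.5, 184.3, 295.7, 295.7], 0.85)]
wrist [([224.0, 141.0], 0.93, array([ 0.691, -0.183,  0.06 ]))]
top [([409.0, 186.0], 0.65, array([ 0.639, -0.294,  0.   ])), ([373.0, 164.0], 0.19, array([ 0.714, -0.182,  0.   ]))] [([408.8, 176.5, 23.0, 38.2], 0.63)]
top [([420.0, 346.0], 0.7, array([ 0.142, -0.295,  0.06 ])), ([372.0, 168.0], 0.6, array([ 0.681, -0.173,  0.06 ])), ([303.0, 247.0], 0.4, array([0.435, 0.042, 0.06 ]))]
scene [([278.0, 373.0], 0.88, array([ 0.619, -0.294,  0.   ]))] [([247.7, 326.0, 59.5, 66.5], 0.66)]
scene [([343.0, 342.0], 0.46, array([ 0.694, -0.178,  0.06 ])), ([144.0, 259.0], 0.44, array([ 0.158, -0.314,  0.06 ]))]
```

Call:
move_arm:
  commands:
    - {"x": 0,"y": 0.005,"z": 0,"ax": 0,"ay": 0,"az": 0,"claw": 0}
    - {"x": 0,"y": 0.009,"z": 0,"ax": 0,"ay": 0,"az": 0,"claw": 0}
    - {"x": 0,"y": 0.009,"z": 0,"ax": 0,"ay": 0,"az": 0,"claw": 0}
    - {"x": 0,"y": -0.015,"z": 0,"ax": 0,"ay": 0,"az": 0,"claw": 0}
    - {"x": 0,"y": -0.06,"z": 0,"ax": 0,"ay": 0,"az": 0,"claw": 0}
    - {"x": 0,"y": -0.06,"z": -0.08,"ax": 0,"ay": 0,"az": 0,"claw": 0}
    - {"x": 0,"y": -0.06,"z": -0.16,"ax": 0,"ay": 0,"az": 0,"claw": 0}
    - {"x": 0,"y": -0.06,"z": -0.24,"ax": 0,"ay": 0,"az": 0,"claw": 0}
    - {"x": 0,"y": -0.06,"z": -0.3,"ax": 0,"ay": 0,"az": 0,"claw": 0}
    - {"x": -0.06,"y": -0.06,"z": -0.36,"ax": 0,"ay": 0,"az": 0,"claw": 0}

```text
clock: 11.0
position: [0.5724, -0.1814, 0.3047]
ee_rot: [3.138, 0.119, 0.002]
ft_force: [0.3, -0.6, 0.4]
width: 0.0007
finger_force: 0.0
```

```bash
python3 - <<'E'
from h import *
go([.42,.03,.32],down(.0))
im=capture("wrist");cv2.imwrite("pics/w4.png",im);capture("top")
for c in("wrist","top"):
    print(c,[(np.round(r["point"]).tolist(),round(r["p"],2),onz(c,r["point"],0).round(3)) for r in pinpoint("jug",c)], [(r["rect"],round(r["p"],2)) for r in find_in("jug",c)])
    print(c,[(np.round(r["point"],1).tolist(),round(r["p"],2),onz(c,r["point"],.06).round(3)) for r in pinpoint("grill_tag",c)],[(r["rect"],round(r["p"],2)) for r in find_in("grill_tag",c)])
E
```

```text
t 11.0 pos [ 0.5724 -0.1814  0.3047] shift [-0.1813 -0.2964 -0.0211] turn [ 0.0011 -0.0008  0.0481]
wrist [([420.0, 155.0], 0.94, array([ 0.626, -0.296,  0.   ]))] [([375.1, 96.0, 123.2, 153.0], 0.96)]
wrist [([331.6, 81.6], 0.55, array([ 0.689, -0.184,  0.06 ])), ([132.3, 284.7], 0.26, array([0.465, 0.018, 0.06 ]))] [([297.3, 68.2, 72.3, 25.1], 0.78)]
top [([410.0, 188.0], 0.67, array([ 0.634, -0.298,  0.   ]))] [([393.8, 172.1, 38.2, 43.0], 0.71)]
top [([299.8, 245.1], 0.63, array([0.442, 0.05 , 0.06 ])), ([305.2, 250.8], 0.5, array([0.425, 0.034, 0.06 ])), ([422.2, 345.9], 0.45, array([ 0.143, -0.302,  0.06 ]))] [([409.9, 342.3, 26.6, 8.4], 0.44), ([289.0, 238.3, 29.7, 29.3], 0.33)]
```

View pics/w4.png

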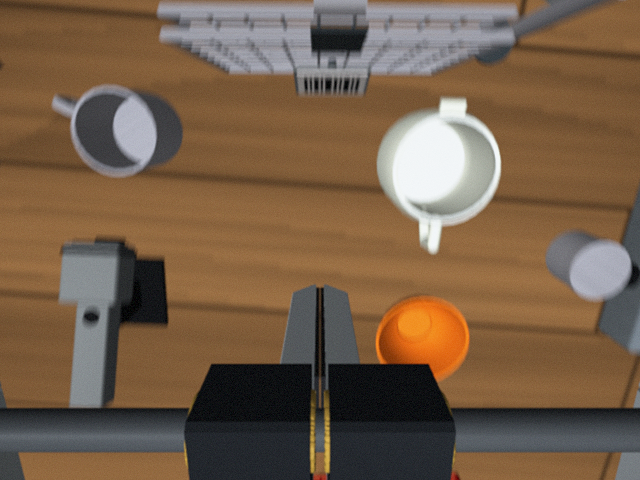

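The jug now stands upright at (438,160), clear of the visible tag at (333,81), and the bowl and mug have not moved. Now to the scanner, seen at left (95,320).

Call:
move_arm:
  commands:
    - {"x": -0.05,"y": -0.1,"z": -0.03,"ax": 0,"ay": 0,"az": 0.02,"claw": 0.8}
    - {"x": -0.1,"y": -0.2,"z": -0.03,"ax": 0,"ay": 0,"az": 0.048,"claw": 0.8}
    - {"x": -0.181,"y": -0.309,"z": -0.03,"ax": 0,"ay": 0,"az": 0.048,"claw": 0.8}
    - {"x": -0.181,"y": -0.309,"z": -0.03,"ax": 0,"ay": 0,"az": 0.048,"claw": 0.8}
    - {"x": -0.181,"y": -0.309,"z": -0.03,"ax": 0,"ay": 0,"az": 0.048,"claw": 0.8}
    - {"x": -0.181,"y": -0.309,"z": -0.03,"ax": 0,"ay": 0,"az": 0.048,"claw": 0.8}
    - {"x": -0.181,"y": -0.309,"z": -0.03,"ax": 0,"ay": 0,"az": 0.048,"claw": 0.8}
    - {"x": -0.181,"y": -0.309,"z": -0.03,"ax": 0,"ay": 0,"az": 0.048,"claw": 0.8}
    - {"x": -0.181,"y": -0.309,"z": -0.03,"ax": 0,"ay": 0,"az": 0.048,"claw": 0.8}
    - {"x": -0.181,"y": -0.309,"z": -0.03,"ax": 0,"ay": 0,"az": 0.048,"claw": 0.8}

```text
clock: 12.75
position: [0.4192, 0.039, 0.326]
ee_rot: [-3.142, 0.004, 0.001]
ft_force: [0.7, 0.2, 0.0]
width: 0.0752
finger_force: 0.0
```

```bash
python3 - <<'E'
from h import *
np.set_printoptions(precision=4,suppress=True)
go([.43,.04,.2],down(.0))
im=capture("wrist");cv2.imwrite("pics/w5.png",im)
for t,z in(("scanner",.075),("scanner_nose",.065),("scanner_grip",.098),("rest_seat",.075),("rest_nose",.065)):
    print(t,[(np.round(r["point"],1).tolist(),round(r["p"],2),onz("wrist",r["point"],z)) for r in pinpoint(t,"wrist")])
r=silhouettes("scanner","wrist")[0];m=r["region"].astype(np.uint8)
for v in range(60,420,24):
    xs=np.nonzero(m[v])[0]
    if len(xs):print(v,xs.min(),xs.max(),end="; ")
E
```

```text
t 12.75 pos [0.4192 0.039  0.326 ] shift [ 0.0144 -0.0013  0.1679] turn [-0.      0.0003 -0.0016]
scanner [([316.8, 186.9], 0.84, array([0.434 , 0.0427, 0.075 ]))]
scanner_nose [([313.3, 102.7], 0.68, array([0.5178, 0.0461, 0.065 ]))]
scanner_grip [([321.8, 198.0], 0.96, array([0.4265, 0.0377, 0.098 ]))]
rest_seat [([320.9, 197.3], 0.27, array([0.423 , 0.0386, 0.075 ]))]
rest_nose []
108 285 347; 132 286 346; 156 287 347; 180 301 335; 204 301 336; 228 302 337; 252 303 339;
```

View pics/w5.png

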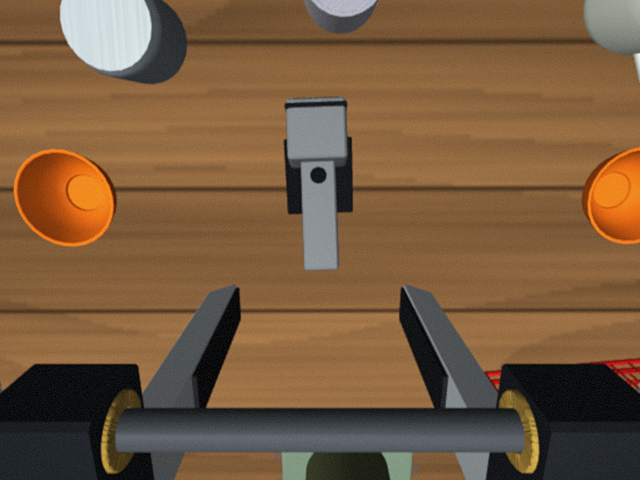

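The wrist view shows the scanner centred: head (316,130), handle end (321,265), bench bowls either side well away.

```bash
python3 - <<'E'
from h import *
np.set_printoptions(precision=4,suppress=True)
a=onz("wrist",(316.2,105),.087);b=onz("wrist",(320.7,268),.131);c=onz("wrist",(318.3,175),.100)
yaw=np.arctan2(a[1]-b[1],a[0]-b[0]);print(a,b,c,"yaw",yaw)
# origin estimate from rear-top end and front-top end
u=np.array([np.cos(yaw),np.sin(yaw)]);C,S=np.cos(.349),np.sin(.349)
o1=b[:2]-u*(-.088*C+.028*S);o2=a[:2]-u*(.078*C+.040*S);print("origin",o1,o2)
o=(o1+o2)/2;g=o+u*(-.015*C+.02*S);print("grip",g,.075+.015*S+.02*C)
go([*g,.200],down(yaw));go([*g,.0985-.019],down(yaw))
E
```

```text
[0.5148 0.0432 0.087 ] [0.3644 0.0391 0.131 ] [0.4495 0.0413 0.1   ] yaw 0.027843508902025103
origin [0.4374 0.0411] [0.4279 0.0408]
grip [0.4254 0.0408] 0.0989236767699815
t 13.1 pos [0.4189 0.0395 0.3262] shift [ 0.0086 -0.0016  0.1683] turn [ 0.     -0.0001 -0.0187]
t 13.1 pos [0.4189 0.0395 0.3262] shift [ 0.0086 -0.0017  0.3289] turn [ 0.     -0.0001 -0.0187]
```

Call:
move_arm:
  commands:
    - {"x": 0.011,"y": -0.0017,"z": 0.07,"ax": 0,"ay": 0,"az": -0.019,"claw": 0.8}
    - {"x": 0.011,"y": -0.0017,"z": 0.14,"ax": 0,"ay": 0,"az": -0.019,"claw": 0.8}
    - {"x": 0.011,"y": -0.0017,"z": 0.21,"ax": 0,"ay": 0,"az": -0.019,"claw": 0.8}
    - {"x": 0.011,"y": -0.0017,"z": 0.26,"ax": 0,"ay": 0,"az": -0.019,"claw": 0.8}
    - {"x": 0.011,"y": -0.0017,"z": 0.3,"ax": 0,"ay": 0,"az": -0.019,"claw": 0.8}
    - {"x": 0.011,"y": -0.0017,"z": 0.325,"ax": 0,"ay": 0,"az": -0.019,"claw": 0.8}
    - {"x": 0.011,"y": -0.0017,"z": 0.328,"ax": 0,"ay": 0,"az": -0.019,"claw": 0.8}
    - {"x": 0.011,"y": -0.0017,"z": 0.328,"ax": 0,"ay": 0,"az": -0.019,"claw": 0.8}
    - {"x": 0.011,"y": -0.0017,"z": 0.328,"ax": 0,"ay": 0,"az": -0.019,"claw": 0.8}
    - {"x": 0.011,"y": -0.0017,"z": 0.328,"ax": 0,"ay": 0,"az": -0.019,"claw": 0.8}

```text
clock: 14.35
position: [0.428, 0.0407, 0.0811]
ee_rot: [3.141, 0.045, 0.003]
ft_force: [-1.0, -0.3, -0.3]
width: 0.0753
finger_force: 0.0
```

```bash
python3 - <<'E'
from h import *
np.set_printoptions(precision=4,suppress=True)
go([.427,.041,.08],down(.028))
capture("scene");capture("wrist")
for c in("scene","wrist"):
  for t,z in(("scanner",.075),("scanner_nose",.065),("scanner_grip",.098)):
    print(c,t,[(np.round(r["point"],1).tolist(),round(r["p"],2),onz(c,r["point"],z)) for r in pinpoint(t,c)[:1]])
E
```

```text
t 14.35 pos [0.428  0.0407 0.0811] shift [-0.0014 -0.0004  0.0014] turn [ 0.0002 -0.0012  0.0002]
scene scanner [([321.9, 241.7], 0.8, array([0.4344, 0.0334, 0.075 ]))]
scene scanner_nose [([349.5, 262.4], 0.82, array([0.5325, 0.0283, 0.065 ]))]
scene scanner_grip [([319.6, 235.6], 0.87, array([0.4338, 0.0249, 0.098 ]))]
wrist scanner [([319.3, 282.7], 0.77, array([0.4344, 0.0417, 0.075 ]))]
wrist scanner_nose [([319.3, 101.1], 0.9, array([0.5175, 0.0441, 0.065 ]))]
wrist scanner_grip [([320.3, 319.6], 0.91, array([0.4265, 0.0411, 0.098 ]))]
```

Call:
move_arm:
  commands:
    - {"x": 0,"y": 0,"z": 0,"ax": 0,"ay": 0,"az": 0,"claw": 0.5}
    - {"x": 0,"y": 0,"z": 0,"ax": 0,"ay": 0,"az": 0,"claw": 0.4}
    - {"x": 0,"y": 0,"z": 0,"ax": 0,"ay": 0,"az": 0,"claw": 0.35}
    - {"x": 0,"y": 0,"z": 0,"ax": 0,"ay": 0,"az": 0,"claw": 0.2}
    - {"x": 0,"y": 0,"z": 0,"ax": 0,"ay": 0,"az": 0,"claw": 0.2}
    - {"x": 0,"y": 0,"z": 0,"ax": 0,"ay": 0,"az": 0,"claw": 0.2}
    - {"x": 0,"y": 0,"z": 0,"ax": 0,"ay": 0,"az": 0,"claw": 0.2}
    - {"x": 0,"y": 0,"z": 0,"ax": 0,"ay": 0,"az": 0,"claw": 0.2}
    - {"x": 0,"y": 0,"z": 0,"ax": 0,"ay": 0,"az": 0,"claw": 0.2}
    - {"x": 0,"y": 0,"z": 0,"ax": 0,"ay": 0,"az": 0,"claw": 0.2}
  squeeze: 25

```text
clock: 16.0
position: [0.4272, 0.0407, 0.0801]
ee_rot: [3.141, 0.044, 0.0]
ft_force: [0.2, -0.2, -0.5]
width: 0.0337
finger_force: 25.0
```

Call:
move_arm:
  commands:
    - {"x": 0,"y": 0,"z": -0.03,"ax": 0,"ay": 0,"az": 0,"claw": 0.2}
    - {"x": 0,"y": 0,"z": -0.08,"ax": 0,"ay": 0,"az": 0,"claw": 0.2}
    - {"x": 0,"y": 0,"z": -0.13,"ax": 0,"ay": 0,"az": 0,"claw": 0.2}
    - {"x": 0,"y": 0,"z": -0.17,"ax": 0,"ay": 0,"az": 0,"claw": 0.2}
    - {"x": 0.02,"y": 0.05,"z": -0.17,"ax": 0,"ay": 0,"az": -0.01,"claw": 0.2}
    - {"x": 0.04,"y": 0.11,"z": -0.17,"ax": 0,"ay": 0,"az": -0.02,"claw": 0.2}
    - {"x": 0.06,"y": 0.17,"z": -0.17,"ax": 0,"ay": 0,"az": -0.029,"claw": 0.2}
    - {"x": 0.08,"y": 0.23,"z": -0.17,"ax": 0,"ay": 0,"az": -0.029,"claw": 0.2}
    - {"x": 0.1,"y": 0.28,"z": -0.17,"ax": 0,"ay": 0,"az": -0.029,"claw": 0.2}
    - {"x": 0.11,"y": 0.321,"z": -0.17,"ax": 0,"ay": 0,"az": -0.029,"claw": 0.2}

```text
clock: 17.25
position: [0.5165, -0.1986, 0.2066]
ee_rot: [-3.138, -0.115, 0.002]
ft_force: [-1.1, 0.7, -2.8]
width: 0.0338
finger_force: 25.0
```

```bash
python3 - <<'E'
from h import *
np.set_printoptions(precision=4,suppress=True)
go([.525,-.197,.101],down(.073))
im=capture("wrist");cv2.imwrite("pics/w6.png",im);capture("scene")
for c in("wrist","scene"):
  for t,z in(("grill_tag",.06),("scanner_nose",.19),("jug",0)):
    print(c,t,[(np.round(r["point"],1).tolist(),round(r["p"],2),onz(c,r["point"],z)) for r in pinpoint(t,c)[:2]],[(r["rect"],round(r["p"],2)) for r in find_in(t,c)[:2]])
E
```

```text
t 17.25 pos [ 0.5165 -0.1986  0.2066] shift [ 0.0117 -0.0011  0.1408] turn [-0.001   0.0009  0.0001]
wrist grill_tag [] [([360.2, 0.0, 1.9, 1.5], 0.59), ([382.5, 0.0, 170.1, 214.3], 0.28)]
wrist scanner_nose [([320.4, 96.3], 0.75, array([ 0.6079, -0.1893,  0.19  ]))] [([244.3, 86.1, 152.9, 392.1], 0.88)]
wrist jug [([439.4, 96.4], 0.63, array([ 0.6255, -0.2932,  0.    ]))] [([381.1, 0.0, 171.9, 214.2], 0.69)]
scene grill_tag [([143.2, 255.5], 0.55, array([ 0.1454, -0.308 ,  0.06  ])), ([341.6, 344.8], 0.41, array([ 0.6965, -0.1855,  0.06  ]))] [([134.0, 254.2, 15.0, 13.2], 0.67)]
scene scanner_nose [([305.2, 281.8], 0.97, array([ 0.6114, -0.2059,  0.19  ]))] [([246.5, 238.3, 67.8, 50.1], 0.62)]
scene jug [([277.1, 374.4], 0.59, array([ 0.6203, -0.297 ,  0.    ])), ([323.1, 240.2], 0.2, array([0.3616, 0.1177, 0.    ]))] [([248.4, 324.9, 56.0, 71.1], 0.72), ([360.3, 268.9, 47.7, 47.5], 0.38)]
```

View pics/w6.png

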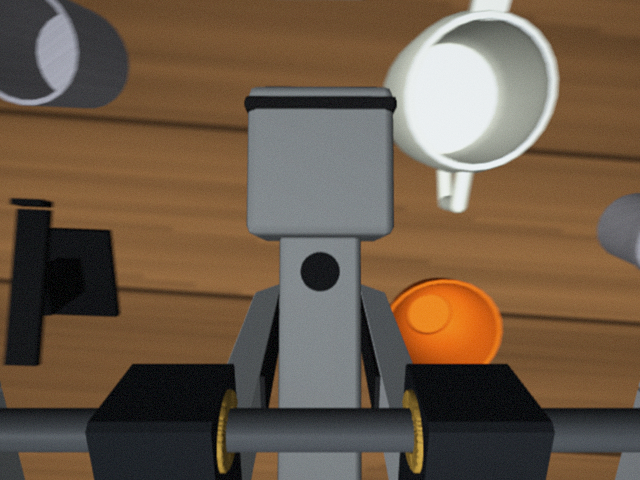

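The wrist view shows the scanner held straight (head at 320,165), with the jug clear at (470,95). I'll lower it to the scan pose.

Call:
move_arm:
  commands:
    - {"x": 0.005,"y": -0.001,"z": 0.03,"ax": 0,"ay": 0,"az": 0,"claw": 0.2}
    - {"x": 0.01,"y": -0.001,"z": 0.06,"ax": 0,"ay": 0,"az": 0,"claw": 0.2}
    - {"x": 0.012,"y": -0.001,"z": 0.09,"ax": 0,"ay": 0,"az": 0,"claw": 0.2}
    - {"x": 0.012,"y": -0.001,"z": 0.115,"ax": 0,"ay": 0,"az": 0,"claw": 0.2}
    - {"x": 0.012,"y": -0.001,"z": 0.132,"ax": 0,"ay": 0,"az": 0,"claw": 0.2}
    - {"x": 0.012,"y": -0.001,"z": 0.141,"ax": 0,"ay": 0,"az": 0,"claw": 0.2}
    - {"x": 0.012,"y": -0.001,"z": 0.141,"ax": 0,"ay": 0,"az": 0,"claw": 0.2}
    - {"x": 0.012,"y": -0.001,"z": 0.141,"ax": 0,"ay": 0,"az": 0,"claw": 0.2}
    - {"x": 0.012,"y": -0.001,"z": 0.141,"ax": 0,"ay": 0,"az": 0,"claw": 0.2}
    - {"x": 0.012,"y": -0.001,"z": 0.141,"ax": 0,"ay": 0,"az": 0,"claw": 0.2}

```text
clock: 19.2
position: [0.5258, -0.1963, 0.1024]
ee_rot: [3.139, 0.116, 0.001]
ft_force: [-0.6, 0.5, -2.5]
width: 0.0339
finger_force: 25.0
```

```bash
python3 - <<'E'
from h import *
np.set_printoptions(precision=4,suppress=True)
go([.525,-.197,.101],down(.073))
S=capture("scene");T=capture("top")
P={t:{c:pinpoint(t,c)[:3] for c in("scene","top")} for t in("grill_tag","scanner_nose","scanner_grip")}
for t in P:
  for c in P[t]: print(t,c,[(np.round(r["point"],1).tolist(),round(r["p"],2)) for r in P[t][c]])
  try: print(tri([(c,P[t][c][0]["point"]) for c in P[t]]))
  except Exception as e: print(e)
tag=np.array([.689,-.185,.06]);tx=np.array([.937,.0686,-.342]);ty=np.array([-.073,.997,0]);tz=np.cross(tx,ty)
pts=np.array([tag,tag-.08*tx]+[tag+a*.032*ty+b*.022*tz for a in(1,-1) for b in(1,-1)])
out=[]
for c,im,(x,y,w,h) in(("scene",S,(260,280,130,130)),("top",T,(320,110,130,130))):
    q=proj(c,pts);print(c,q.round(1).tolist())
    b=cv2.resize(im[y:y+h,x:x+w],(390,390),interpolation=cv2.INTER_CUBIC)
    for i,u in enumerate(q): cv2.circle(b,tuple(((u-[x,y])*3).astype(int).tolist()),2,[(0,0,255),(0,255,0)][i==1],-1)
    out.append(b)
cv2.imwrite("pics/scan.png",np.hstack(out))
E
```

```text
t 19.2 pos [ 0.5258 -0.1963  0.1024] shift [-0.0011  0.0008  0.0019] turn [ 0.0003 -0.0005  0.0006]
grill_tag scene [([339.7, 342.6], 0.63), ([143.1, 255.0], 0.58)]
grill_tag top [([251.9, 169.9], 0.69), ([421.3, 348.3], 0.62), ([372.1, 169.2], 0.61)]
[ 0.6416  0.0914 -0.1063]
scanner_nose scene [([311.2, 318.1], 0.67), ([347.4, 370.3], 0.39), ([467.8, 224.0], 0.37)]
scanner_nose top []
list index out of range
scanner_grip scene [([281.1, 285.5], 0.61), ([282.6, 295.5], 0.21)]
scanner_grip top []
list index out of range
scene [[339.0, 342.8], [311.2, 316.5], [351.8, 328.8], [345.0, 339.4], [332.6, 346.4], [326.2, 356.9]]
top [[376.0, 165.4], [379.6, 186.3], [366.0, 161.6], [365.3, 170.7], [386.9, 160.0], [385.8, 169.1]]
```

View pics/scan.png

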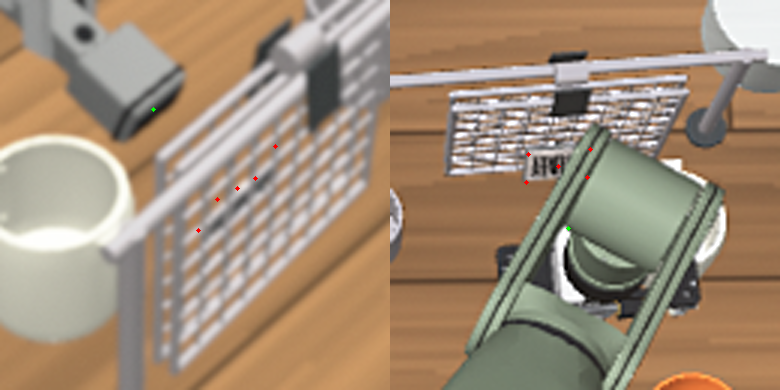

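The projected nose (green) and tag corners (red) fall on the real nose and plate in both views (scene 311,317 and 339,343). The aim is right, so I'll hold.

Call:
move_arm:
  commands:
    - {"x": 0,"y": 0,"z": 0,"ax": 0,"ay": 0,"az": 0,"claw": 0.2}
    - {"x": 0,"y": 0,"z": 0,"ax": 0,"ay": 0,"az": 0,"claw": 0.2}
    - {"x": 0,"y": 0,"z": 0,"ax": 0,"ay": 0,"az": 0,"claw": 0.2}
    - {"x": 0,"y": 0,"z": 0,"ax": 0,"ay": 0,"az": 0,"claw": 0.2}
    - {"x": 0,"y": 0,"z": 0,"ax": 0,"ay": 0,"az": 0,"claw": 0.2}
    - {"x": 0,"y": 0,"z": 0,"ax": 0,"ay": 0,"az": 0,"claw": 0.2}
    - {"x": 0,"y": 0,"z": 0,"ax": 0,"ay": 0,"az": 0,"claw": 0.2}
    - {"x": 0,"y": 0,"z": 0,"ax": 0,"ay": 0,"az": 0,"claw": 0.2}
    - {"x": 0,"y": 0,"z": 0,"ax": 0,"ay": 0,"az": 0,"claw": 0.2}
    - {"x": 0,"y": 0,"z": 0,"ax": 0,"ay": 0,"az": 0,"claw": 0.2}

```text
clock: 20.85
position: [0.5254, -0.1961, 0.1019]
ee_rot: [3.139, 0.116, -0.0]
ft_force: [0.4, -0.3, -2.6]
width: 0.0341
finger_force: 25.0
```

Call:
move_arm:
  commands:
    - {"x": 0,"y": 0,"z": 0,"ax": 0,"ay": 0,"az": 0,"claw": 0.2}
    - {"x": 0,"y": 0,"z": 0,"ax": 0,"ay": 0,"az": 0,"claw": 0.2}
    - {"x": 0,"y": 0,"z": 0,"ax": 0,"ay": 0,"az": 0,"claw": 0.2}
    - {"x": 0,"y": 0,"z": 0,"ax": 0,"ay": 0,"az": 0,"claw": 0.2}
    - {"x": 0,"y": 0,"z": 0,"ax": 0,"ay": 0,"az": 0,"claw": 0.2}
    - {"x": 0,"y": 0,"z": 0,"ax": 0,"ay": 0,"az": 0,"claw": 0.2}
    - {"x": 0,"y": 0,"z": 0,"ax": 0,"ay": 0,"az": 0,"claw": 0.2}
    - {"x": 0,"y": 0,"z": 0,"ax": 0,"ay": 0,"az": 0,"claw": 0.2}
    - {"x": 0,"y": 0,"z": 0,"ax": 0,"ay": 0,"az": 0,"claw": 0.2}
    - {"x": 0,"y": 0,"z": 0,"ax": 0,"ay": 0,"az": 0,"claw": 0.2}

```text
clock: 22.1
position: [0.5254, -0.1961, 0.1019]
ee_rot: [3.139, 0.116, -0.0]
ft_force: [-0.3, -0.0, -1.9]
width: 0.0338
finger_force: 25.0
```

```bash
python3 - <<'E'
from h import *
go([.4262,.0407,.15],down(.028))
E
```

```text
t 22.1 pos [ 0.5254 -0.1961  0.1019] shift [-0.1086 -0.3247 -0.0641] turn [0.     0.     0.0292]
```

Call:
move_arm:
  commands:
    - {"x": -0.01,"y": 0,"z": -0.05,"ax": 0,"ay": 0,"az": 0,"claw": 0.2}
    - {"x": -0.02,"y": 0,"z": -0.1,"ax": 0,"ay": 0,"az": 0,"claw": 0.2}
    - {"x": -0.03,"y": -0.04,"z": -0.14,"ax": 0,"ay": 0,"az": 0,"claw": 0.2}
    - {"x": -0.05,"y": -0.1,"z": -0.14,"ax": 0,"ay": 0,"az": 0.01,"claw": 0.2}
    - {"x": -0.07,"y": -0.16,"z": -0.14,"ax": 0,"ay": 0,"az": 0.02,"claw": 0.2}
    - {"x": -0.09,"y": -0.22,"z": -0.14,"ax": 0,"ay": 0,"az": 0.029,"claw": 0.2}
    - {"x": -0.1,"y": -0.28,"z": -0.14,"ax": 0,"ay": 0,"az": 0.029,"claw": 0.2}
    - {"x": -0.1086,"y": -0.3247,"z": -0.14,"ax": 0,"ay": 0,"az": 0.029,"claw": 0.2}
    - {"x": -0.1086,"y": -0.3247,"z": -0.1,"ax": 0,"ay": 0,"az": 0.029,"claw": 0.2}
    - {"x": -0.1086,"y": -0.3247,"z": -0.08,"ax": 0,"ay": 0,"az": 0.029,"claw": 0.2}

```text
clock: 23.35
position: [0.4251, 0.0412, 0.1607]
ee_rot: [-3.141, -0.046, 0.003]
ft_force: [0.3, 0.0, -2.5]
width: 0.0338
finger_force: 25.0
```

```bash
python3 - <<'E'
from h import *
capture("wrist");go([.4265,.0407,.0805],down(.028))
E
```

```text
t 23.4 pos [0.4239 0.041  0.1589] shift [0.0039 0.0006 0.1045] turn [-0.0004  0.0033  0.0004]
```

Call:
move_arm:
  commands:
    - {"x": 0.001,"y": 0,"z": 0.02,"ax": 0,"ay": 0,"az": 0,"claw": 0.2}
    - {"x": 0.001,"y": 0,"z": 0.04,"ax": 0,"ay": 0,"az": 0,"claw": 0.2}
    - {"x": 0.001,"y": 0,"z": 0.06,"ax": 0,"ay": 0,"az": 0,"claw": 0.2}
    - {"x": 0.001,"y": 0,"z": 0.075,"ax": 0,"ay": 0,"az": 0,"claw": 0.2}
    - {"x": 0.001,"y": 0,"z": 0.085,"ax": 0,"ay": 0,"az": 0,"claw": 0.2}
    - {"x": 0.001,"y": 0,"z": 0.093,"ax": 0,"ay": 0,"az": 0,"claw": 0.2}
    - {"x": 0.001,"y": 0,"z": 0.098,"ax": 0,"ay": 0,"az": 0,"claw": 0.2}
    - {"x": 0.001,"y": 0,"z": 0.1,"ax": 0,"ay": 0,"az": 0,"claw": 0.2}
    - {"x": 0.001,"y": 0,"z": 0.1,"ax": 0,"ay": 0,"az": 0,"claw": 0.2}
    - {"x": 0.001,"y": 0,"z": 0.1,"ax": 0,"ay": 0,"az": 0,"claw": 0.2}

```text
clock: 24.65
position: [0.4273, 0.0407, 0.0872]
ee_rot: [3.141, 0.045, 0.001]
ft_force: [-0.6, 0.2, -2.8]
width: 0.0339
finger_force: 25.0
```

```bash
python3 - <<'E'
from h import *
s=bot.get_state();print(s["ft_force"]);go([.4268,.0407,.0800],down(.028))
E
```

```text
[-0.62182905  0.16862614 -2.75426663]
t 24.65 pos [0.4273 0.0407 0.0872] shift [-0.0006  0.      0.0096] turn [ 0.0001 -0.0005  0.0003]
```

Nearly home: 7 mm to go, then a soft release.

Call:
move_arm:
  commands:
    - {"x": 0,"y": 0,"z": 0.004,"ax": 0,"ay": 0,"az": 0,"claw": 0.2}
    - {"x": 0,"y": 0,"z": 0.007,"ax": 0,"ay": 0,"az": 0,"claw": 0.2}
    - {"x": 0,"y": 0,"z": 0.009,"ax": 0,"ay": 0,"az": 0,"claw": 0.2}
    - {"x": 0,"y": 0,"z": 0.0095,"ax": 0,"ay": 0,"az": 0,"claw": 0.2}
    - {"x": 0,"y": 0,"z": 0.0095,"ax": 0,"ay": 0,"az": 0,"claw": 0.2}
    - {"x": 0,"y": 0,"z": 0.0095,"ax": 0,"ay": 0,"az": 0,"claw": 0.2}
    - {"x": 0,"y": 0,"z": 0.0095,"ax": 0,"ay": 0,"az": 0,"claw": 0.2}
    - {"x": 0,"y": 0,"z": 0.0095,"ax": 0,"ay": 0,"az": 0,"claw": 0.2}
    - {"x": 0,"y": 0,"z": 0.0095,"ax": 0,"ay": 0,"az": 0,"claw": 0.2}
    - {"x": 0,"y": 0,"z": 0.0095,"ax": 0,"ay": 0,"az": 0,"claw": 0.2}

```text
clock: 25.9
position: [0.4274, 0.0407, 0.0801]
ee_rot: [3.141, 0.045, 0.001]
ft_force: [-0.3, 0.5, 3.8]
width: 0.0338
finger_force: 25.0
```

Call:
move_arm:
  commands:
    - {"x": 0,"y": 0,"z": 0,"ax": 0,"ay": 0,"az": 0,"claw": 0.37}
    - {"x": 0,"y": 0,"z": 0,"ax": 0,"ay": 0,"az": 0,"claw": 0.4}
    - {"x": 0,"y": 0,"z": 0,"ax": 0,"ay": 0,"az": 0,"claw": 0.45}
    - {"x": 0,"y": 0,"z": 0,"ax": 0,"ay": 0,"az": 0,"claw": 0.55}
    - {"x": 0,"y": 0,"z": 0,"ax": 0,"ay": 0,"az": 0,"claw": 0.65}
    - {"x": 0,"y": 0,"z": 0,"ax": 0,"ay": 0,"az": 0,"claw": 0.8}
    - {"x": 0,"y": 0,"z": 0,"ax": 0,"ay": 0,"az": 0,"claw": 0.8}
    - {"x": 0,"y": 0,"z": 0,"ax": 0,"ay": 0,"az": 0,"claw": 0.8}
    - {"x": 0,"y": 0,"z": 0,"ax": 0,"ay": 0,"az": 0,"claw": 0.8}
    - {"x": 0,"y": 0,"z": -0.01,"ax": 0,"ay": 0,"az": 0,"claw": 0.8}

```text
clock: 27.15
position: [0.4263, 0.0408, 0.087]
ee_rot: [-3.141, -0.045, 0.003]
ft_force: [0.5, -0.2, -0.2]
width: 0.0751
finger_force: 0.0
```

Call:
move_arm:
  commands:
    - {"x": 0,"y": 0,"z": -0.04,"ax": 0,"ay": 0,"az": 0,"claw": 0.8}
    - {"x": 0,"y": 0,"z": -0.08,"ax": 0,"ay": 0,"az": 0,"claw": 0.8}
    - {"x": 0,"y": 0,"z": -0.12,"ax": 0,"ay": 0,"az": 0,"claw": 0.8}
    - {"x": 0,"y": 0,"z": -0.18,"ax": 0,"ay": 0,"az": 0,"claw": 0.8}
    - {"x": 0,"y": 0,"z": -0.24,"ax": 0,"ay": 0,"az": 0,"claw": 0.8}
    - {"x": 0,"y": 0,"z": -0.3,"ax": 0,"ay": 0,"az": 0,"claw": 0.8}
    - {"x": 0,"y": 0,"z": -0.32,"ax": 0,"ay": 0,"az": 0,"claw": 0.8}
    - {"x": 0,"y": 0,"z": -0.32,"ax": 0,"ay": 0,"az": 0,"claw": 0.8}
    - {"x": 0,"y": 0,"z": -0.32,"ax": 0,"ay": 0,"az": 0,"claw": 0.8}
    - {"x": 0,"y": 0,"z": -0.32,"ax": 0,"ay": 0,"az": 0,"claw": 0.8}

```text
clock: 28.4
position: [0.4259, 0.0408, 0.3251]
ee_rot: [-3.141, -0.044, 0.006]
ft_force: [0.3, 0.6, -0.2]
width: 0.0749
finger_force: 0.0
```

```bash
python3 - <<'E'
from h import *
np.set_printoptions(precision=4,suppress=True)
im=capture("wrist");S=capture("scene")
for c in("wrist","scene"):
  for t,z in(("scanner",.075),("scanner_nose",.065),("scanner_grip",.098),("jug",0)):
    print(c,t,[(np.round(r["point"],1).tolist(),round(r["p"],2),onz(c,r["point"],z)) for r in pinpoint(t,c)[:1]])
cv2.imwrite("pics/end.png",np.hstack([cv2.resize(im,(400,300)),cv2.resize(S,(400,300))]))
E
```

```text
wrist scanner [([318.8, 190.7], 0.77, array([0.4369, 0.0425, 0.075 ]))]
wrist scanner_nose [([319.8, 109.3], 0.7, array([0.5186, 0.0438, 0.065 ]))]
wrist scanner_grip [([322.2, 205.4], 0.74, array([0.4265, 0.0387, 0.098 ]))]
wrist jug [([632.7, 19.1], 0.76, array([ 0.6251, -0.2979,  0.    ]))]
scene scanner [([325.5, 240.4], 0.97, array([0.437, 0.044, 0.075]))]
scene scanner_nose [([347.9, 260.1], 0.89, array([0.5237, 0.0324, 0.065 ]))]
scene scanner_grip [([321.0, 232.2], 0.72, array([0.426 , 0.0383, 0.098 ]))]
scene jug [([277.4, 376.1], 0.92, array([ 0.6241, -0.2996,  0.    ]))]
```

View pics/end.png

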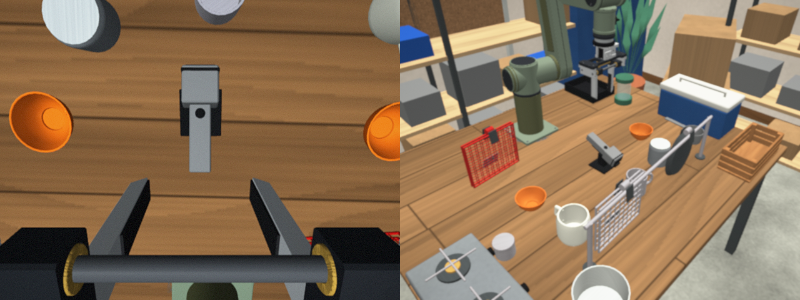

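The scanner lies on its rest again (left half 200,110; right half 605,148), within a few millimetres of where it was. The jug stands upright and clear of the tag at (572,223), and nothing else has moved.

```bash
python3 -c "
from bench import bot
print(bot.finish_job())"
```

```text
the job is handed in; nothing more can be done
None
```

I slid the jug about 11 cm clear of the tag, held the scanner on the grill's tag from about 8 cm for over two seconds, and laid it back on its rest; the job is handed in at about 28 s, with no verdict reported back.

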